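Find and punch the balance point of a weighted bar

TASK

Find the balance point of the loaded steel bar: slide it forward along the balancing jig until, left untouched, it only just tips over the fulcrum edge onto the cork-topped rest. Then, holding the mallet, drive the sprung punch above the edge down until its point meets the tipped bar, leave the bar there, and stand the mallet back on the open bench on its face; leave the other things where they are.

Things in the scene. Friction and masses are not known exactly. Their poses are not given: they have to be found in the camera images.
- jig: Fixed wooden balancing jig, base 290 x 130 mm. Origin: at bench level under the fulcrum edge, mid-width; +x is the way the bar is to be slid. Pale wooden bed with a steel front edge, 60 mm wide, from x = -200 to 0 mm, top at z = 60 mm. Two guide strips on it (6 mm wide, 28 mm apart, 8 mm high) from x = -200 to -10. A dark 22 mm post at x = 3, y = -50 carries an arm (top z = 128 mm) over the edge; the punch slides in it.
- fulcrum (a point): Middle of the fulcrum edge: the square front end of the jig's bed, 60 mm above the bench. Axes as the jig's.
- bar: Hollow square steel bar 200 x 24 x 24 mm, 0.6 kg, lying on the jig's bed between the guide strips; its front 20 to 45 mm overhang the edge at the start. Origin: middle of its underside; x along it, the way it slides. A slug fixed inside at an unknown place puts its balance point 80 to 130 mm from its rear end. Tipped, it rests front end down at a slope of about 0.15 rad and stays there.
- bar_rear (a point): Middle of the bar's rear end face, where it can be pushed. While something presses on this end, friction can hold the bar from tipping: draw back a few mm after each small push to see whether it tips. Slid more than about 10 mm past its balance point is too far.
- catch: Cork-topped wooden rest fixed on the jig ahead of the edge, from 45 to 60 mm past it, top at 51 mm above the bench; the tipped bar comes to rest on its far top edge. Origin: middle of its underside.
- punch: Upright sprung steel punch, 10 mm rod with a 30 mm head, 68 mm long, over x = 3, y = 0 mm of the jig. Origin: middle of its lower end (the point), 92 mm above the bench when up, 8 mm over the untipped bar. Driven down it meets the bar after 8 to 9 mm (travel at most 13 mm). Its spring takes about 3 N to start and 6 N when down, and brings it back up by itself.
- punch_head (a point): Middle of the flat top of the punch's head (30 mm diameter, 10 mm thick), 160 mm above the bench when up.
- mallet: Mallet with a round dark wooden head (48 mm diameter, 64 mm high, two steel bands) standing on its flat striking face, and a pale level handle, 22 mm wide, 24 mm high, that sticks out 128 mm from the head along the mallet's -x. 0.42 kg. Origin: centre of the lower face, which is the face that strikes; z up.
- mallet_handle (a point): Point on the middle line of the mallet's handle, 50 mm from the axis of the head and 32 mm above the lower face; a good place to grip across the handle.
- dish: Bystander: white ceramic bowl, 110 mm diameter, 45 mm high; origin under its middle.
- mandrel: Bystander: tapered round steel ring mandrel with a wooden grip, 295 mm long, lying beyond the jig; origin under the middle of the steel part.
- file: Bystander: flat file with wooden handle, 220 mm long, lying down; origin where blade meets handle.
- jar: Bystander: glass jar, 60 mm diameter, 75 mm high; origin under its middle.
- bangle: Bystander: brass bangle, 66 mm outside diameter, 16 mm high, lying flat; origin under its middle.
- block: Bystander: steel bench block 60 x 60 x 50 mm; origin under its middle.
There are look-alikes about, which are no part of the job. Leave any blue or turquoise look-alike of the bar alone.

How it is judged:
On the way, in this order (a step that is already met when the one before it is completed fails the run):
1. the untouched bar has just tipped over the edge and rests lightly (under 1.2 N) on the cork-topped rest (angle between bar's own z axis and vertical between 0.09 and 0.22 rad and contact force between bar and catch between 0.02 and 1.2 N and contact force between each of the arm, the fingers and bar below 0.05 N and linear speed of bar below 0.02 m/s), for 0.25 s.
2. the mallet, held in the gripper, drives the punch down until its point presses on the tipped bar with over 2 N (contact force between mallet and punch above 3 N and contact force between punch and bar above 2 N and angle between bar's own z axis and vertical above 0.09 rad and contact force between the fingers and mallet above 1 N).
At the end, for the whole second after the job is handed in: The bar rests tipped (slope 0.09 to 0.22 rad), pressing on the cork-topped rest with under 1.2 N (at most about 10 mm past balance); the punch is back up within 2 mm; the mallet stands upright (within 0.1 rad) on its face on the bench; all at rest (angle between bar's own z axis and vertical between 0.09 and 0.22 rad and contact force between bar and catch between 0.02 and 1.2 N and linear speed of each of bar, mallet below 0.02 m/s and distance of punch from where it was at the start of the episode below 0.002 m and height (world z) of mallet below 0.008 m and angle between mallet's own z axis and vertical below 0.1 rad); the robot touches nothing.
It fails at once if the punch marks the bar before it has tipped (contact force between punch and bar above 2 N and angle between bar's own z axis and vertical below 0.06 rad).
It fails at once if a bystander is moved by more than 25 mm (distance of any of dish, mandrel, file, jar, bangle, block from where it was at the start of the episode above 0.025 m).
It also fails if it takes over 72 s, if anything falls off the work surface, if the arm or the gripper's body presses on something with over 40 N, if the wrist force passes 120 N, or if a joint passes its speed limit or range.

ROBOT

A 6-joint arm with a two-finger parallel gripper is mounted at the origin on the work surface. World frame = base frame: x ahead of the robot, y to its left, z up, the work surface at z = 0. Lengths are in m, angles in rad, forces in N, time in s.
With the tool pointing down it reaches from about 0.225 to 0.725 m from the base axis. Payload 3.1 kg.
Tool frame: the origin (TCP) lies between the finger pads; the fingertips stand tip_reach ahead of it and the grasp point (between the pads) lies 6 mm ahead of it (tip_reach is the distance from the TCP to the fingertips, in m); z points along the fingers, y is the direction in which the jaws open and shut (so a half turn about z gives the same grasp; the last joint's range is limited). The gripper opens to 85 mm and grips with 20 to 120 N. Pads are 22 mm wide; open, the fingers measure 114 mm over their backs; the gripper's body (76 mm by 85 mm) begins 54 mm behind the grasp point. The pads swing forward as they close: fully open they stand 13 mm farther back than shut.
Start: joints at [-1.316, 0.048, 0.099, 1.622, 0, 1.443], TCP at [0.196, -0.487, 0.256] pointing down, gripper open.
Joint ranges: [-2.91, 2.91], [-0.99, 1.94], [-1.21, 1.42], [-2.12, 2.29], [-1.49, 1.47], [-3.14, 3.14]. Speed limits (rad/s): [2.79, 2.79, 3.14, 3.14, 3.14, 3.14].

INTERFACE

Orientations are given as a 3x3 rotation matrix whose columns are the frame's x, y, z axes.
In Python, from rig import observe, grab_frame, hand_in, tip_reach gives the robot as it stands.
- The arm moves only by the tool arm_command, never from a script. Its argument "targets" is a list of rows, each a list of 7 numbers: the shift along the world's x, y, z scaled (see below), then the turn, a rotation vector about the world's x, y, z scaled (see below), then the closure, from 0 (fully open) to 1 (shut). In form: [[tx, ty, tz, ax, ay, az, hand], ...]. A call has 1 to 8 rows; each row is the pose to reach, as a shift and turn from the pose measured when the call began, turning the shorter way round; what a row does not reach only later rows make up. The controller multiplies each number of a shift by 400 mm and each number of a turn by 360 degrees. A row lasts 1/8 s, in which the tool goes at most 62.5 mm and 10.7 degrees, less where a joint would pass 70% of its speed; a pose out of reach is approached as far as the arm can. A call with a number of a shift or a turn outside -1 to 1 is refused whole. A call with a gripper value outside its range is refused whole. The fingers move at their own pace and stop on an object; the grip force is fixed at half the most. Time passes only in rows, so rows that repeat a pose let the fingers close. It gives the time, the measured TCP pose, the force and the opening at its end, in the units of the state.
- observe(): the state, without advancing time (a new reading comes with each control period).
- grab_frame(name): name is "side" or "top"; returns a dict with "img" (480x640x3 uint8, blue, green, red), "camera_matrix" (3x3 intrinsics, pixels), "dist_coeffs" ([k1, k2, p1, p2, k3] as OpenCV has them; the pictures are not rectified), "xyz" and "orientation" of the camera in the world. Camera axes: x right, y down, z forward; pixel columns grow to the right and rows downward; lengths in m; the calibration is good to about 2 mm. A picture is of the moment at which its call begins. There is no depth.
- hand_in(): hands the job in, once; it reports no verdict.
The state is a dict: "t": time; "joint_positions": joint angles; "joint_vel": joint speeds; "tau": joint torques, N m; "position": TCP position; "tcp_rot": TCP orientation; "force": force on the tool from outside, world axes, zero at the start; "ft_torque": the same for the moment, N m; "opening": finger opening in m.
Only numpy, scipy, OpenCV 4.12 (cv2) and the standard library are available. Lean on these libraries where they do the work, as an engineer would, in place of code of your own. Each camera call takes 0.05 s, during which the arm holds its last target.

## Working session

There is one attempt and no reset: what is moved stays moved. The work goes in short steps, Python scripts to look and compute and a tool call to move; the robot and the scene stay as the last step left them, time stands still between calls to the robot, and variables do not carry over. Pictures are saved under pics/ and viewed, and the job is handed in when it is done.

Besides the shell and the picture viewer there is one more tool, called after "Call:" as name(argument=value, ...), one argument or row to a line, values as JSON. arm_command: Moves the arm, as the interface text tells. Shifts and turns lie within -1 to 1; 1 stands for 400 mm of shift or 360 degrees of turn. Its arguments: {"type":"object","properties":{"targets":{"type":"array","items":{"type":"array","items":{"type":"number","minimum":-1,"maximum":1}}}},"required":["targets"]}

```bash
ls; mkdir -p pics; python3 - <<'E'
from rig import *
import cv2
s=observe()
print(s, tip_reach)
for n in("side","top"):
    f=grab_frame(n); cv2.imwrite(f"pics/{n}0.png",f["img"]); print(n,f["camera_matrix"],f["dist_coeffs"],f["xyz"],f["orientation"])
E
```

```text
pics
{'t': 0.0, 'joint_positions': array([-1.31580564e+00,  4.87389608e-02,  9.75661128e-02,  1.62202444e+00,
        1.39269729e-05,  1.44300405e+00]), 'joint_vel': array([-4.91163282e-04,  2.62911998e-04,  9.40821765e-05,  3.82857828e-04,
        1.15004612e-03, -4.10340372e-04]), 'tau': array([ 1.22799094e-03, -3.38785565e+01,  3.20013177e+01,  2.05648580e-02,
        6.48692662e-05, -1.12880777e-06]), 'position': array([ 0.19593969, -0.48644869,  0.25510735]), 'tcp_rot': array([[ 9.27628886e-01,  3.73502744e-01, -5.92133408e-04],
       [ 3.73503077e-01, -9.27626022e-01,  2.32684157e-03],
       [ 3.19803354e-04, -2.37960910e-03, -9.99997118e-01]]), 'force': array([0.20645406, 0.15592438, 0.12228954]), 'ft_torque': array([-0.03511542,  0.00147912, -0.05269958]), 'opening': 0.08557396029475726} 0.025
side [[552.41287371   0.         318.1599365 ]
 [  0.         552.41287371 235.67848852]
 [  0.           0.           1.        ]] [-0.01688242  0.          0.          0.          0.        ] [0.22172337 0.85384448 1.16914486] [[-9.36392607e-01 -2.71079859e-01  2.22900417e-01]
 [-3.50953188e-01  7.24837835e-01 -5.92825415e-01]
 [-8.63625288e-04 -6.33344948e-01 -7.73869131e-01]]
top [[526.62720738   0.         328.09959213]
 [  0.         526.62720738 239.70286295]
 [  0.           0.           1.        ]] [0.02509907 0.         0.         0.         0.        ] [0.44244227 0.03905572 1.23749055] [[ 0.00972656 -0.99732891  0.07239082]
 [-0.99987321 -0.00878747  0.0132797 ]
 [-0.0126081  -0.07251081 -0.99728793]]
```

View pics/side0.png

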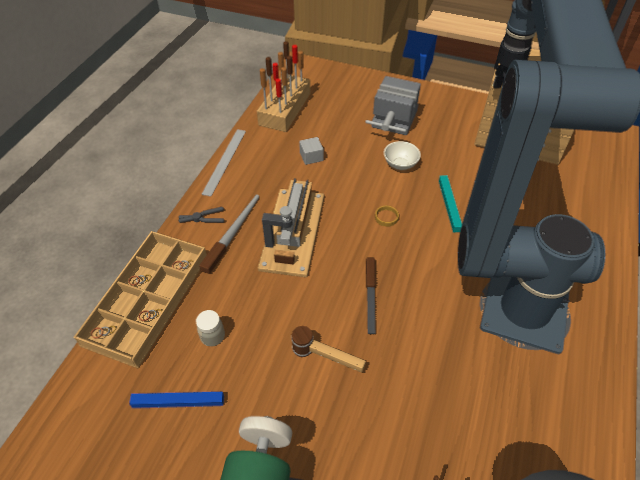

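View pics/top0.png

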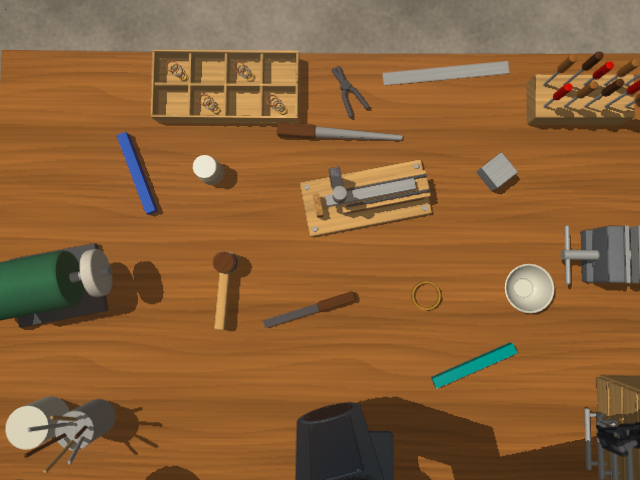

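The top view shows the jig around (366,198) with the steel bar at about (375,195), the punch head at (340,193) and the catch at (318,205). The mallet head is at (225,262), with its handle running to (221,328). The look-alikes are the blue bar (138,173), the turquoise bar (475,366) and the flat grey strip (446,73). Only the grey bar between the guide strips on the jig fits the description. I'll confirm that in an enlarged crop.

```bash
cat > h.py <<'E'
import numpy as np, cv2
from rig import *
def ray(f,uv):
    p=cv2.undistortPoints(np.array(uv,float).reshape(-1,1,2),f["camera_matrix"],np.array(f["dist_coeffs"]))[:,0]
    R=np.array(f["orientation"]);return np.c_[p,np.ones(len(p))]@R.T
def onz(f,uv,z):
    d=ray(f,uv);c=np.array(f["xyz"]);return c+d*((z-c[2])/d[:,2])[:,None]
def proj(f,P):
    R=np.array(f["orientation"]);t=-R.T@np.array(f["xyz"])
    return cv2.projectPoints(np.array(P,float).reshape(-1,3),cv2.Rodrigues(R.T)[0],t,f["camera_matrix"],np.array(f["dist_coeffs"]))[0][:,0]
def crop(f,x,y,w,h,k,name):
    cv2.imwrite(name,cv2.resize(f["img"][y:y+h,x:x+w],None,fx=k,fy=k,interpolation=cv2.INTER_CUBIC))
E
python3 - <<'E'
from h import *
f=grab_frame("top");crop(f,295,150,145,95,5,"pics/jt.png");crop(f,200,240,60,100,6,"pics/mt.png")
g=grab_frame("side");crop(g,250,170,85,110,5,"pics/js.png");crop(g,280,320,95,60,8,"pics/ms.png")
E
```

```text
(no output)
```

View pics/jt.png

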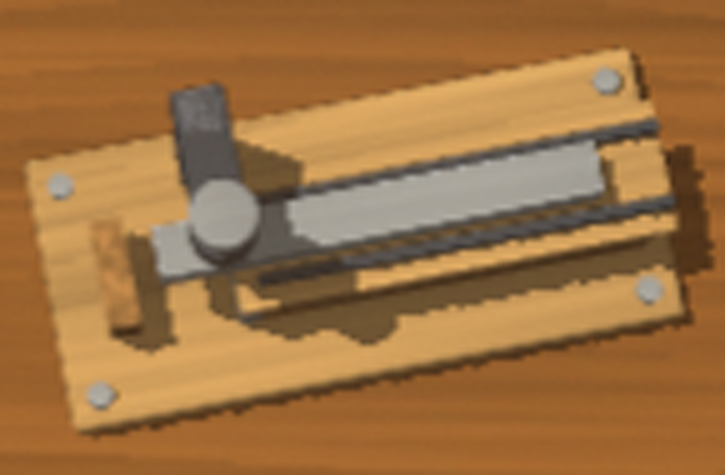

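View pics/js.png

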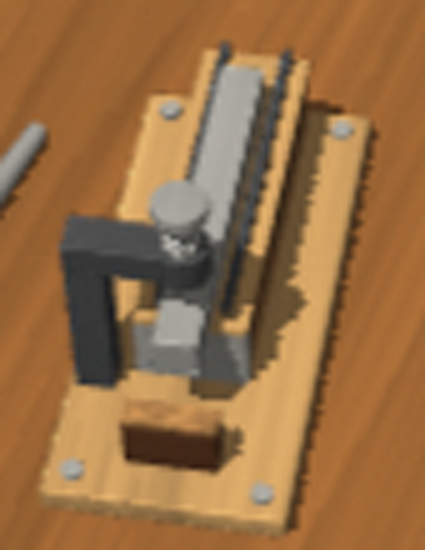

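View pics/mt.png

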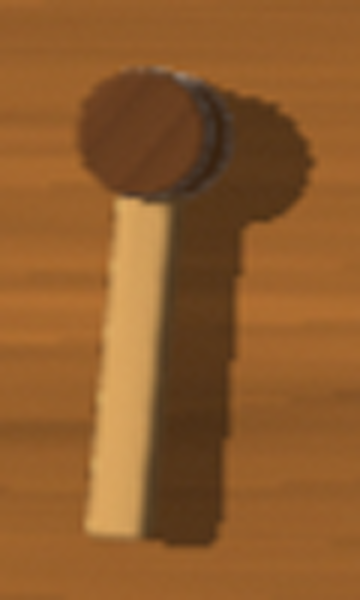

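View pics/ms.png

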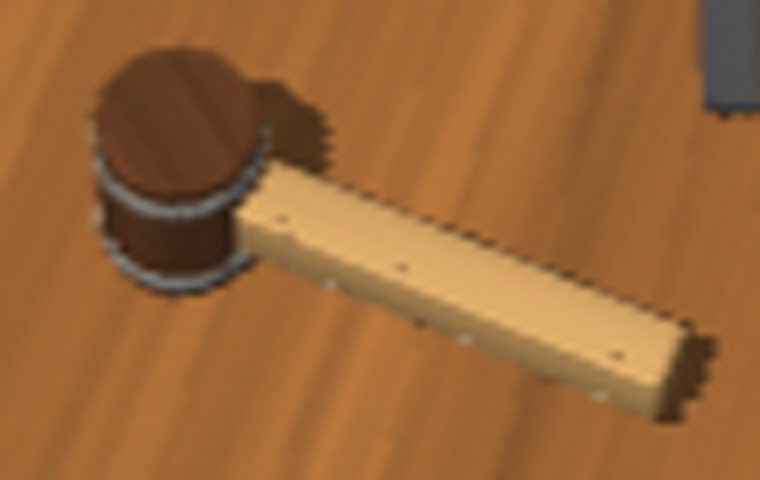

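```bash
python3 - <<'E'
from h import *
f=grab_frame("top");g=grab_frame("side")
ct=lambda L:np.array(L)/5+[295,150]-.4
cs=lambda L:np.array(L)/5+[250,170]-.4
mt=lambda L:np.array(L)/6+[200,240]-.4
ms=lambda L:np.array(L)/8+[280,320]-.4
np.set_printoptions(precision=4,suppress=True)
B=onz(f,ct([(597,141),(605,192),(162,280),(152,228)]),.084);print(B)
r=B[:2].mean(0);fr=B[2:].mean(0);print("rear",r,"front",fr,"len",np.linalg.norm(fr-r),"yaw",np.degrees(np.arctan2(*(fr-r)[[1,0]])))
Bs=onz(g,cs([(223,67),(262,70)]),.084);print("side rear",Bs.mean(0)); Bs=onz(g,cs([(157,338),(193,345)]),.084);print("side front",Bs.mean(0))
print("punch top",onz(f,ct([(224,215)]),.16),"side",onz(g,cs([(179,205)]),.16))
print("strips",onz(f,ct([(657,122),(675,197)]),.068), "bed front bottom-left corners", onz(g,cs([(133,322),(248,337)]),.06))
H=onz(f,mt([(140,134)]),.064);print("mallet top",H,onz(g,ms([(178,122)]),.064))
e=onz(f,mt([(85,535),(145,537),(117,200),(172,203)]),.044);print("handle",e, e[:2].mean(0)-e[2:].mean(0))
print("handle side end",onz(g,ms([(687,327),(655,385)]),.044))
E
```

```text
[[ 0.6649 -0.134   0.084 ]
 [ 0.6422 -0.1374  0.084 ]
 [ 0.6016  0.0576  0.084 ]
 [ 0.6247  0.0622  0.084 ]]
rear [ 0.6535 -0.1357  0.084 ] front [0.6131 0.0599 0.084 ] len 0.19973226663606106 yaw 101.66943784163317
side rear [ 0.6514 -0.1325  0.084 ]
side front [0.6113 0.0591 0.084 ]
punch top [[0.6183 0.031  0.16  ]] side [[0.6155 0.0345 0.16  ]]
strips [[ 0.6768 -0.1631  0.068 ]
 [ 0.6429 -0.1711  0.068 ]] bed front bottom-left corners [[0.6454 0.0371 0.06  ]
 [0.5856 0.0255 0.06  ]]
mallet top [[0.4758 0.2888 0.064 ]] [[0.4731 0.2907 0.064 ]]
handle [[0.3262 0.3099 0.044 ]
 [0.3257 0.2874 0.044 ]
 [0.4514 0.3011 0.044 ]
 [0.4505 0.2803 0.044 ]] [-0.125   0.0079  0.    ]
handle side end [[0.3215 0.2908 0.044 ]
 [0.3245 0.3105 0.044 ]]
```

Both cameras agree to about 3 mm. The bar is 199.7 mm long by measurement (200 expected) at yaw 101.7°, and it overhangs the edge by about 30 mm. Next I move to a point behind its rear end, with the fingers shut and the pad sides facing along the bar.

Call:
arm_command(
  targets=[
    [0.15, 0.1, 0, 0, 0, 0.03, 1],
    [0.29, 0.2, 0, 0, 0, 0.06, 1],
    [0.43, 0.3, 0, 0, 0, 0.088, 1],
    [0.57, 0.4, 0, 0, 0, 0.117, 1],
    [0.71, 0.5, 0, 0, 0, 0.146, 1],
    [0.85, 0.6, 0, 0, 0, 0.175, 1],
    [1, 0.7, 0, 0, 0, 0.203, 1],
    [1, 0.7, 0, 0, 0, 0.2217, 1],
  ],
)

```text
t: 1.3
position: [0.5978, -0.205, 0.2556]
tcp_rot: [[-0.209, 0.978, -0.001], [0.978, 0.209, -0.0], [0.0, -0.001, -1.0]]
force: [0.1, -1.6, -0.4]
opening: 0.0
```

```bash
python3 - <<'E'
from h import *
s=observe();p=s["position"];print(s["t"],p,s["tcp_rot"],s["opening"],s["joint_positions"])
u=np.array([np.cos(np.radians(101.7)),np.sin(np.radians(101.7))]);r=np.array([.653,-.1345])
print((r-u*.035-p[:2])/.4,(0.097-p[2])/.4)
E
```

```text
1.3 [ 0.59779498 -0.204952    0.25559555] [[-2.08928078e-01  9.77930722e-01 -7.48707312e-04]
 [ 9.77931005e-01  2.08928085e-01 -6.91745288e-05]
 [ 8.87780884e-05 -7.46636596e-04 -9.99999717e-01]] 3.27478063149035e-05 [-4.36173966e-01  3.38784744e-01  4.31723096e-01  1.66438406e+00
 -3.79007983e-04  9.24143731e-01]
[0.15575645 0.090448  ] -0.3964888793388903
```

Call:
arm_command(
  targets=[
    [0.1557, 0.0904, 0, 0, 0, 0, 1],
    [0.1557, 0.0904, -0.1, 0, 0, 0, 1],
    [0.1557, 0.0904, -0.25, 0, 0, 0, 1],
    [0.1557, 0.0904, -0.35, 0, 0, 0, 1],
    [0.1557, 0.0904, -0.387, 0, 0, 0, 1],
    [0.1557, 0.0904, -0.387, 0, 0, 0, 1],
  ],
)

```text
t: 2.05
position: [0.6595, -0.1687, 0.1001]
tcp_rot: [[-0.209, 0.978, -0.002], [0.978, 0.209, 0.001], [0.001, -0.002, -1.0]]
force: [-0.0, -0.9, 0.4]
opening: 0.0001
```

```bash
python3 - <<'E'
from h import *
s=observe();p=s["position"];print(s["t"],p,s["force"])
f=grab_frame("side");crop(f,230,130,120,120,5,"pics/a1.png");f=grab_frame("top");crop(f,295,130,160,110,5,"pics/a2.png")
E
```

```text
2.05 [ 0.65951694 -0.16867841  0.10007954] [-0.00594775 -0.89079477  0.38668215]
```

View pics/a1.png

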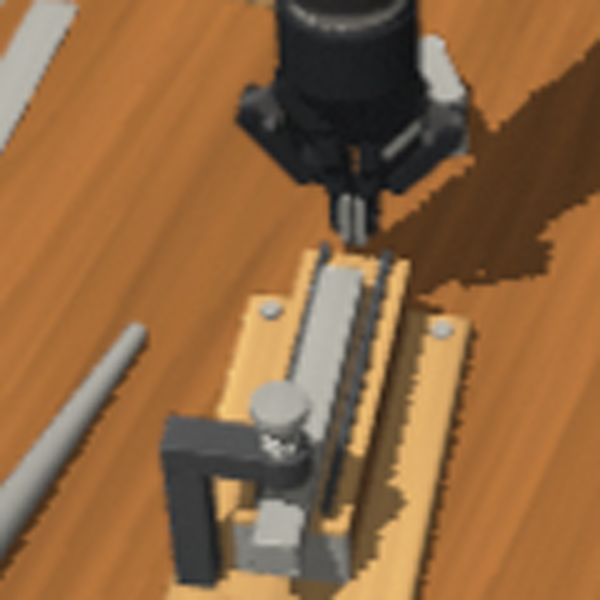

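View pics/a2.png

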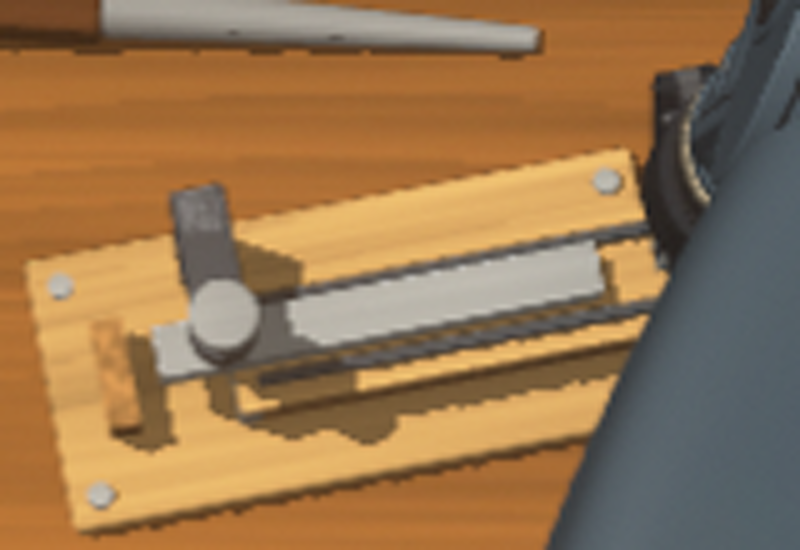

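The fingertips are about 24 mm behind the rear end, above the strips and in line with the bar. The front end is clear in both views, at top crop (155,350) and side crop (280,540). I'll push to about 66 mm overhang, which is safely short of the earliest possible balance at 70 mm.

Call:
arm_command(
  targets=[
    [-0.0086, 0.0416, 0, 0, 0, 0, 1],
    [-0.0122, 0.0588, 0, 0, 0, 0, 1],
    [-0.0157, 0.0759, 0, 0, 0, 0, 1],
    [-0.0193, 0.093, 0, 0, 0, 0, 1],
    [-0.0228, 0.1102, 0, 0, 0, 0, 1],
    [-0.0264, 0.1273, 0, 0, 0, 0, 1],
    [-0.0289, 0.1395, 0, 0, 0, 0, 1],
    [-0.0304, 0.1469, 0, 0, 0, 0, 1],
  ],
)

```text
t: 3.15
position: [0.6499, -0.1113, 0.1046]
tcp_rot: [[-0.208, 0.978, 0.005], [0.978, 0.208, -0.003], [-0.004, 0.004, -1.0]]
force: [1.6, -3.8, 3.5]
opening: 0.0001
```

```bash
cat > look.py <<'E'
import sys
from h import *
n=sys.argv[1]
s=observe();print(round(s["t"],2),s["position"].round(4),s["force"].round(2))
f=grab_frame("top");g=grab_frame("side")
a=cv2.resize(f["img"][160:230,295:395],None,fx=4,fy=4,interpolation=cv2.INTER_CUBIC)
b=cv2.resize(g["img"][180:280,250:330],None,fx=5,fy=5,interpolation=cv2.INTER_CUBIC)
H=max(a.shape[0],b.shape[0]);o=np.zeros((H,800,3),np.uint8);o[:a.shape[0],:400]=a;o[:b.shape[0],400:]=b
cv2.imwrite(f"pics/{n}.png",o)
E
python3 look.py p1
```

```text
3.15 [ 0.6499 -0.1113  0.1046] [ 1.58 -3.83  3.52]
```

View pics/p1.png

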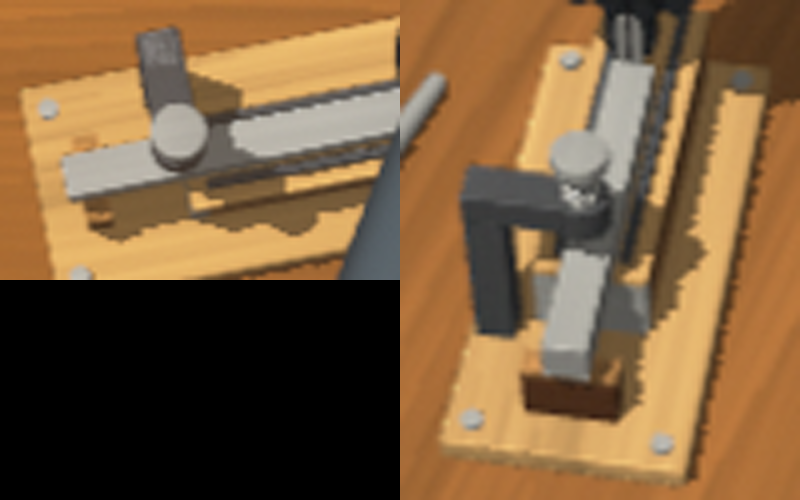

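```bash
python3 - <<'E'
from h import *
f=grab_frame("top");g=grab_frame("side")
a=np.array([(62,155),(72,200)])/4+[295,160]-.4
b=np.array([(143,347),(193,352)])/5+[250,180]-.4
for z in(.084,.074):print(z,onz(f,a,z).mean(0),onz(g,b,z).mean(0))
E
```

```text
0.084 [0.60493803 0.09216741 0.084     ] [0.6001602  0.09464013 0.084     ]
0.074 [0.60634677 0.09262785 0.074     ] [0.60364763 0.08764378 0.074     ]
```

Call:
arm_command(
  targets=[
    [0.003, -0.0147, 0, 0, 0, 0, 1],
    [0.0041, -0.0196, 0, 0, 0, 0, 1],
    [0.0041, -0.0196, 0, 0, 0, 0, 1],
  ],
)

```text
t: 3.72
position: [0.6503, -0.118, 0.1023]
tcp_rot: [[-0.209, 0.978, 0.001], [0.978, 0.209, 0.0], [-0.0, 0.001, -1.0]]
force: [0.3, -0.3, 0.2]
opening: -0.0002
```

```bash
python3 look.py p2
```

```text
3.73 [ 0.6503 -0.118   0.1023] [ 0.29 -0.27  0.15]
```

View pics/p2.png

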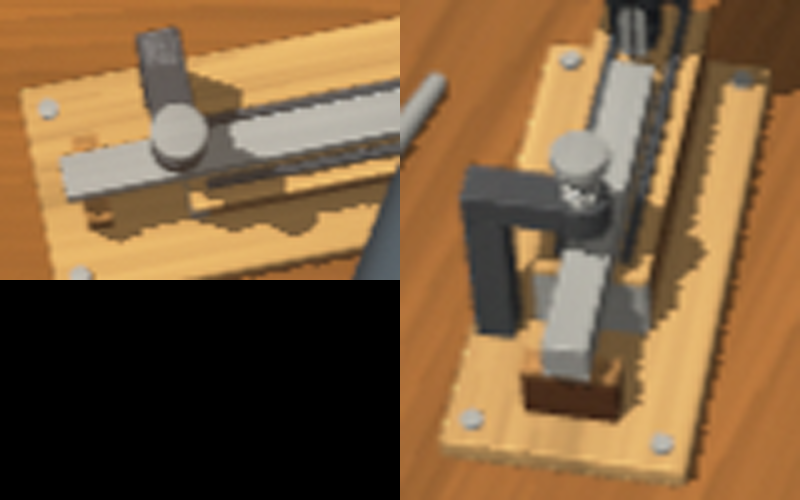

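Not tipped yet: the overhang is about 64 mm and the front is still level. From here each cycle is a push of about 4 mm, then a draw back of about 6 mm and a look.

Call:
arm_command(
  targets=[
    [-0.003, 0.0147, -0.005, 0, 0, 0, 1],
    [-0.0045, 0.0225, -0.005, 0, 0, 0, 1],
    [-0.006, 0.029, -0.005, 0, 0, 0, 1],
    [-0.006, 0.029, -0.005, 0, 0, 0, 1],
    [-0.004, 0.02, -0.005, 0, 0, 0, 1],
    [-0.002, 0.01, -0.005, 0, 0, 0, 1],
    [-0.002, 0.01, -0.005, 0, 0, 0, 1],
    [-0.002, 0.01, -0.005, 0, 0, 0, 1],
  ],
)

```text
t: 4.82
position: [0.6498, -0.1141, 0.1008]
tcp_rot: [[-0.209, 0.978, 0.002], [0.978, 0.209, -0.0], [-0.0, 0.002, -1.0]]
force: [-0.7, 0.6, -0.2]
opening: -0.0002
```

```bash
python3 look.py p3
```

```text
4.83 [ 0.6498 -0.1141  0.1008] [-0.7   0.61 -0.18]
```

View pics/p3.png

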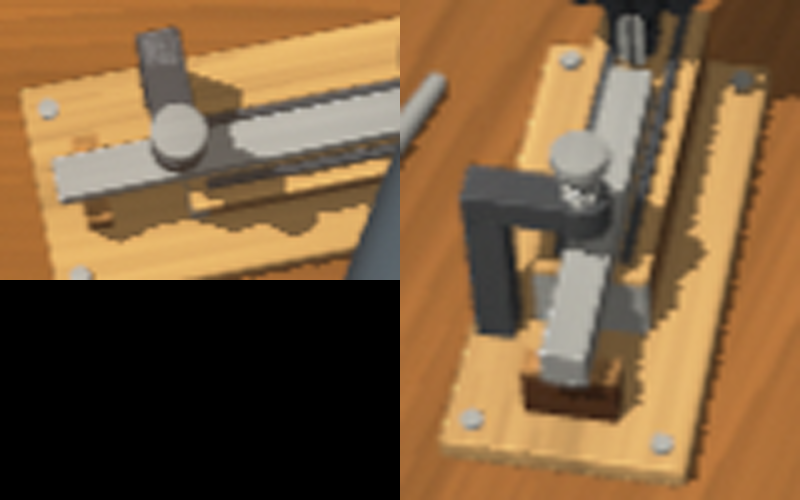

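The front moved 2 px (about 4 mm) to top crop (54,160). It is still level, so I repeat.

Call:
arm_command(
  targets=[
    [-0.003, 0.0147, -0.002, 0, 0, 0, 1],
    [-0.0045, 0.0225, -0.002, 0, 0, 0, 1],
    [-0.006, 0.029, -0.002, 0, 0, 0, 1],
    [-0.006, 0.029, -0.002, 0, 0, 0, 1],
    [-0.004, 0.02, -0.002, 0, 0, 0, 1],
    [-0.002, 0.01, -0.002, 0, 0, 0, 1],
    [-0.002, 0.01, -0.002, 0, 0, 0, 1],
    [-0.002, 0.01, -0.002, 0, 0, 0, 1],
  ],
)

```text
t: 5.92
position: [0.6489, -0.1099, 0.0999]
tcp_rot: [[-0.209, 0.978, 0.002], [0.978, 0.209, 0.0], [-0.0, 0.002, -1.0]]
force: [-0.4, 0.2, -0.1]
opening: 0.0001
```

```bash
python3 look.py p4
```

```text
5.92 [ 0.6489 -0.1099  0.0999] [-0.38  0.22 -0.08]
```

View pics/p4.png

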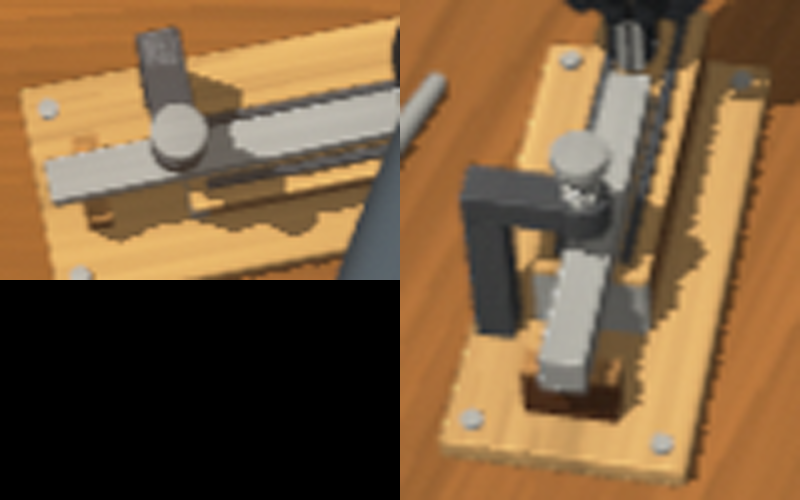

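The front is at top crop (46,163), about 72 mm overhang, and still level. Again.

Call:
arm_command(
  targets=[
    [-0.003, 0.0147, 0, 0, 0, 0, 1],
    [-0.0045, 0.0225, 0, 0, 0, 0, 1],
    [-0.006, 0.029, 0, 0, 0, 0, 1],
    [-0.006, 0.029, 0, 0, 0, 0, 1],
    [-0.004, 0.02, 0, 0, 0, 0, 1],
    [-0.002, 0.01, 0, 0, 0, 0, 1],
    [-0.002, 0.01, 0, 0, 0, 0, 1],
    [-0.002, 0.01, 0, 0, 0, 0, 1],
  ],
)

```text
t: 7.02
position: [0.648, -0.1057, 0.0998]
tcp_rot: [[-0.209, 0.978, 0.002], [0.978, 0.209, 0.001], [0.0, 0.002, -1.0]]
force: [-0.7, -0.1, 0.0]
opening: -0.0002
```

```bash
python3 look.py p5
```

```text
7.03 [ 0.648  -0.1057  0.0998] [-0.74 -0.06  0.01]
```

View pics/p5.png

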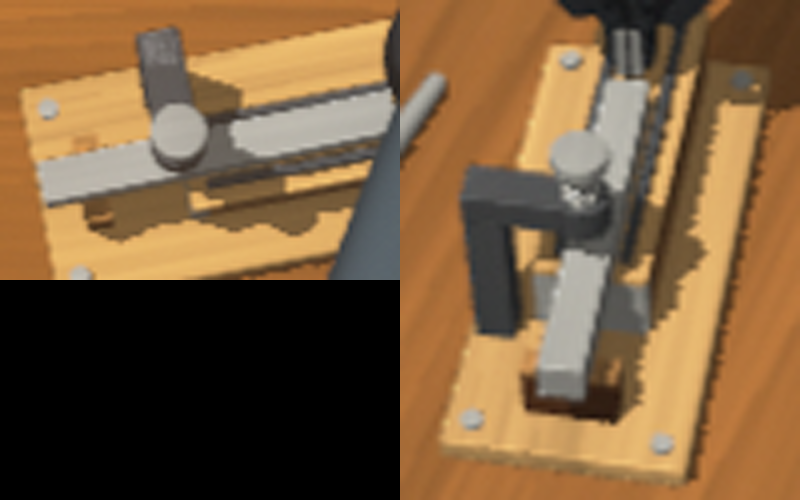

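Front at (38,165), about 76 mm overhang, still level. Again.

Call:
arm_command(
  targets=[
    [-0.003, 0.0147, 0, 0, 0, 0, 1],
    [-0.0045, 0.0225, 0, 0, 0, 0, 1],
    [-0.006, 0.029, 0, 0, 0, 0, 1],
    [-0.006, 0.029, 0, 0, 0, 0, 1],
    [-0.004, 0.02, 0, 0, 0, 0, 1],
    [-0.002, 0.01, 0, 0, 0, 0, 1],
    [-0.002, 0.01, 0, 0, 0, 0, 1],
    [-0.002, 0.01, 0, 0, 0, 0, 1],
  ],
)

```text
t: 8.12
position: [0.6472, -0.1016, 0.0997]
tcp_rot: [[-0.209, 0.978, 0.001], [0.978, 0.209, 0.001], [0.001, 0.002, -1.0]]
force: [-0.3, -0.0, -1.0]
opening: 0.0005
```

```bash
python3 look.py p6
```

```text
8.12 [ 0.6472 -0.1016  0.0997] [-0.29 -0.01 -1.01]
```

View pics/p6.png

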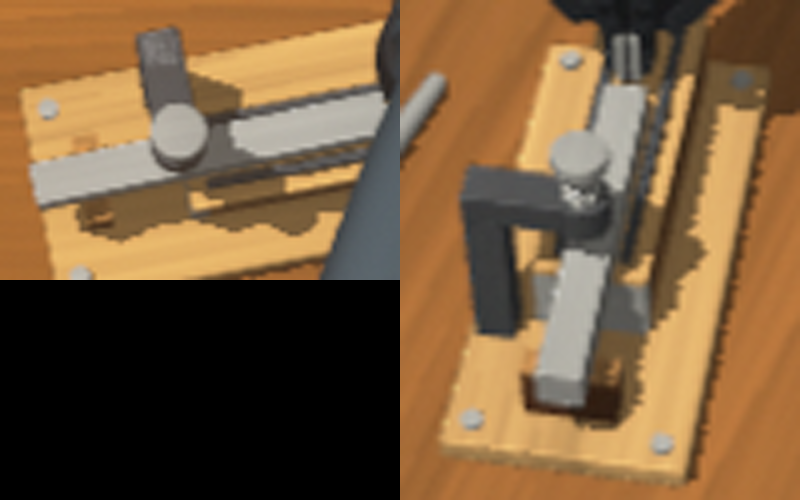

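Front at (31,167), about 80 mm, level. Again.

Call:
arm_command(
  targets=[
    [-0.003, 0.0147, 0, 0, 0, 0, 1],
    [-0.0045, 0.0225, 0, 0, 0, 0, 1],
    [-0.006, 0.029, 0, 0, 0, 0, 1],
    [-0.006, 0.029, 0, 0, 0, 0, 1],
    [-0.004, 0.02, 0, 0, 0, 0, 1],
    [-0.002, 0.01, 0, 0, 0, 0, 1],
    [-0.002, 0.01, 0, 0, 0, 0, 1],
    [-0.002, 0.01, 0, 0, 0, 0, 1],
  ],
)

```text
t: 9.22
position: [0.6463, -0.0974, 0.0995]
tcp_rot: [[-0.209, 0.978, 0.001], [0.978, 0.209, 0.001], [0.001, 0.001, -1.0]]
force: [0.9, 0.4, 0.2]
opening: 0.0001
```

```bash
python3 look.py p7
```

```text
9.22 [ 0.6463 -0.0974  0.0995] [0.92 0.4  0.21]
```

View pics/p7.png

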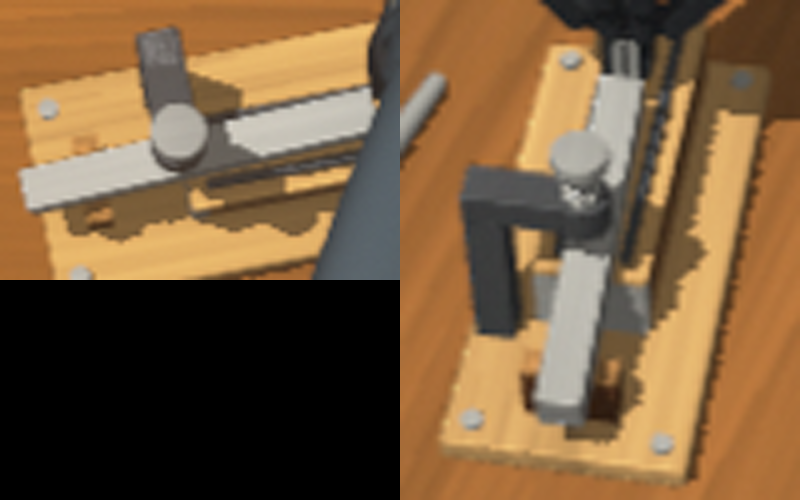

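The bar has tipped. The front dropped to side crop (560,410), with its shadow now merged at the catch, and the rear end jumped up to (622,75). It is at most about 4 mm past balance. I back off, rise and travel to the mallet.

Call:
arm_command(
  targets=[
    [0.005, -0.025, 0, 0, 0, 0, 1],
    [0.0152, -0.0734, 0, 0, 0, 0, 1],
    [0.0152, -0.0734, 0.12, 0, 0, 0, 1],
    [0.0152, -0.0734, 0.25, 0, 0, 0, 0.8],
    [0.0152, -0.0734, 0.351, 0, 0, 0, 0.5],
    [-0.05, 0.05, 0.351, 0, 0, 0.028, 0.3],
    [-0.11, 0.17, 0.351, 0, 0, 0.056, 0.3],
    [-0.18, 0.3, 0.351, 0, 0, 0.084, 0.3],
  ],
)

```text
t: 10.32
position: [0.5745, 0.0223, 0.2403]
tcp_rot: [[-0.676, 0.737, 0.002], [0.737, 0.676, 0.001], [-0.0, 0.002, -1.0]]
force: [-0.5, 1.2, 0.6]
opening: 0.0599
```

```bash
python3 - <<'E'
from h import *
s=observe();p=s["position"];print(s["t"],p,s["tcp_rot"][:,0],s["opening"])
print((np.array([.4316,.2926,.12])-p)/.4, (176.3-np.degrees(np.arctan2(*s["tcp_rot"][[1,0],0])))/360)
f=grab_frame("side");crop(f,230,150,110,130,4,"pics/t1.png")
E
```

```text
10.325 [0.57449538 0.02226019 0.2402991 ] [-6.75870235e-01  7.37020553e-01 -3.60730192e-04] 0.059924128436645255
[-0.35723844  0.67584953 -0.30074775] 0.12160619754653013
```

View pics/t1.png

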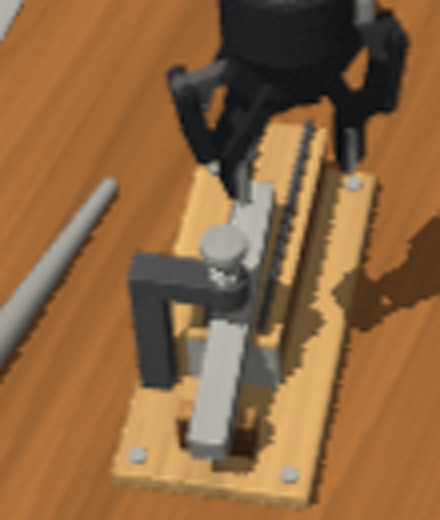

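The bar rests tipped and untouched, with its front at (207,445) down by the catch. On to a point above the mallet.

Call:
arm_command(
  targets=[
    [-0.08, 0.13, 0, 0, 0, 0.027, 0.3],
    [-0.16, 0.27, 0, 0, 0, 0.055, 0.3],
    [-0.24, 0.4, 0, 0, 0, 0.082, 0.3],
    [-0.3, 0.54, 0, 0, 0, 0.11, 0.3],
    [-0.357, 0.676, -0.05, 0, 0, 0.1216, 0.3],
    [-0.357, 0.676, -0.2, 0, 0, 0.1216, 0.3],
    [-0.357, 0.676, -0.3, 0, 0, 0.1216, 0.3],
    [-0.357, 0.676, -0.3, 0, 0, 0.1216, 0.3],
  ],
)

```text
t: 11.38
position: [0.4249, 0.2975, 0.1163]
tcp_rot: [[-0.998, 0.055, -0.016], [0.055, 0.998, -0.002], [0.015, -0.002, -1.0]]
force: [-1.3, -0.4, -0.4]
opening: 0.0601
```

```bash
python3 - <<'E'
from h import *
s=observe();p=s["position"];print(s["t"],p,s["tcp_rot"],s["opening"],s["joint_positions"])
f=grab_frame("side");g=grab_frame("top");crop(f,240,260,150,130,5,"pics/t2.png")
E
```

```text
11.375 [0.42493655 0.29749292 0.11629826] [[-0.99836673  0.05496412 -0.01558231]
 [ 0.05499593  0.99848526 -0.0016202 ]
 [ 0.01546966 -0.00247451 -0.99987728]] 0.06012467881474291 [ 0.47821815  0.0618859  -0.16515631  1.35833472  0.00573254  0.5331875 ]
```

View pics/t2.png

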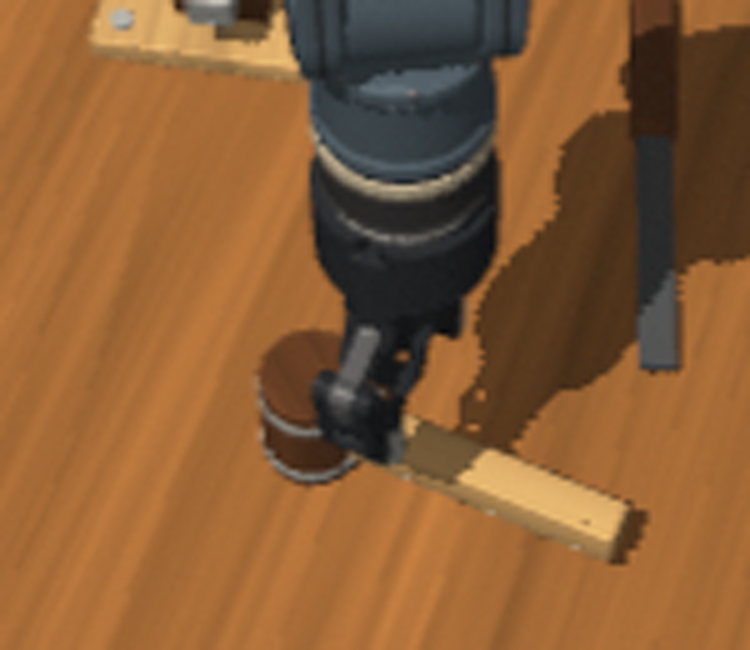

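Call:
arm_command(
  targets=[
    [0.0117, -0.0118, -0.08, 0, 0, 0, 0.3],
    [0.0117, -0.0118, -0.1, 0, 0, 0, 0.3],
    [0.0117, -0.0118, -0.1, 0, 0, 0, 0.3],
  ],
)

```text
t: 11.85
position: [0.4339, 0.2945, 0.0829]
tcp_rot: [[-0.998, 0.056, -0.005], [0.056, 0.998, 0.004], [0.006, 0.004, -1.0]]
force: [0.2, 0.7, 0.4]
opening: 0.0599
```

```bash
python3 - <<'E'
from h import *
s=observe();p=s["position"];R=s["tcp_rot"];print(s["t"],p,s["force"],(np.array([.4296,.2928,.038])-p)/.4)
y=np.radians(176.3);c,d=np.cos(y),np.sin(y);T=np.array([[c,d,0],[d,-c,0],[0,0,-1]])
print(cv2.Rodrigues(T@R.T)[0].T/2/np.pi)
E
```

```text
11.85 [0.43385474 0.2945356  0.08293889] [0.18136688 0.69119655 0.39125489] [-0.01063684 -0.00433901 -0.11234723]
[[-0.00064776 -0.00086838 -0.00133768]]
```

Call:
arm_command(
  targets=[
    [-0.0106, -0.0043, -0.06, -0.0006, -0.0009, 0.0023, 0.3],
    [-0.0106, -0.0043, -0.1, -0.0006, -0.0009, 0.0023, 0.3],
    [-0.0106, -0.0043, -0.112, -0.0006, -0.0009, 0.0023, 0.3],
    [-0.0106, -0.0043, -0.112, -0.0006, -0.0009, 0.0023, 0.3],
  ],
)

```text
t: 12.35
position: [0.4297, 0.2929, 0.0383]
tcp_rot: [[-0.999, 0.042, 0.0], [0.042, 0.999, 0.0], [-0.0, 0.0, -1.0]]
force: [-0.2, 0.1, -0.4]
opening: 0.0596
```

```bash
python3 - <<'E'
from h import *
s=observe();p=s["position"];R=s["tcp_rot"];print(s["t"],p,s["force"],(np.array([.4296,.2928,.038])-p)/.4)
y=np.radians(176.3);c,d=np.cos(y),np.sin(y);T=np.array([[c,d,0],[d,-c,0],[0,0,-1]])
print(cv2.Rodrigues(T@R.T)[0].T/2/np.pi)
f=grab_frame("side");g=grab_frame("top");crop(f,240,260,150,130,4,"pics/t3.png")
E
```

```text
12.35 [0.42970915 0.29289197 0.03826077] [-0.19964038  0.06805911 -0.4383431 ] [-0.00027288 -0.00022993 -0.00065192]
[[-3.42692926e-05  2.70613150e-06 -3.62597932e-03]]
```

View pics/t3.png

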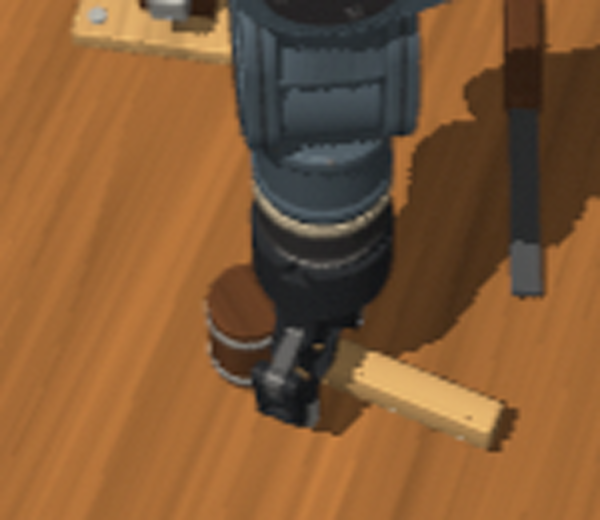

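The fingers straddle the handle just behind the head, at about crop (285,390). Closing.

Call:
arm_command(
  targets=[
    [0, 0, 0, 0, 0, -0.0036, 0.4],
    [0, 0, 0, 0, 0, -0.0036, 1],
    [0, 0, 0, 0, 0, -0.0036, 1],
    [0, 0, 0, 0, 0, -0.0036, 1],
    [0, 0, 0, 0, 0, -0.0036, 1],
    [0, 0, 0, 0, 0, -0.0036, 1],
  ],
)

```text
t: 13.2
position: [0.4305, 0.2931, 0.0394]
tcp_rot: [[-0.998, 0.064, 0.002], [0.064, 0.998, 0.001], [-0.002, 0.001, -1.0]]
force: [-0.6, -1.9, 4.6]
opening: 0.0213
```

Call:
arm_command(
  targets=[
    [0, 0, 0.04, 0, 0, 0, 1],
    [0, 0, 0.12, 0, 0, 0, 1],
    [0, 0, 0.25, 0, 0, 0, 1],
    [0, 0, 0.38, 0, 0, 0, 1],
    [0, 0, 0.45, 0, 0, 0, 1],
    [0, 0, 0.46, 0, 0, 0, 1],
    [0, 0, 0.46, 0, 0, 0, 1],
  ],
)

```text
t: 14.08
position: [0.4298, 0.2929, 0.2219]
tcp_rot: [[-0.998, 0.064, -0.001], [0.064, 0.998, -0.0], [0.001, -0.0, -1.0]]
force: [-0.3, -0.5, -4.1]
opening: 0.0211
```

```bash
python3 - <<'E'
from h import *
s=observe();p=s["position"];R=s["tcp_rot"];print(s["t"],p,R,s["force"],s["opening"])
f=grab_frame("side");g=grab_frame("top");crop(f,230,150,200,190,4,"pics/t4.png");crop(g,170,180,200,150,4,"pics/t4b.png")
E
```

```text
14.075 [0.42977241 0.29287096 0.22186697] [[-9.97926171e-01  6.43664356e-02 -5.64820471e-04]
 [ 6.43666027e-02  9.97926280e-01 -2.82888586e-04]
 [ 5.45440661e-04 -3.18657498e-04 -9.99999800e-01]] [-0.33614969 -0.48869247 -4.14374274] 0.02106511491459239
```

View pics/t4.png

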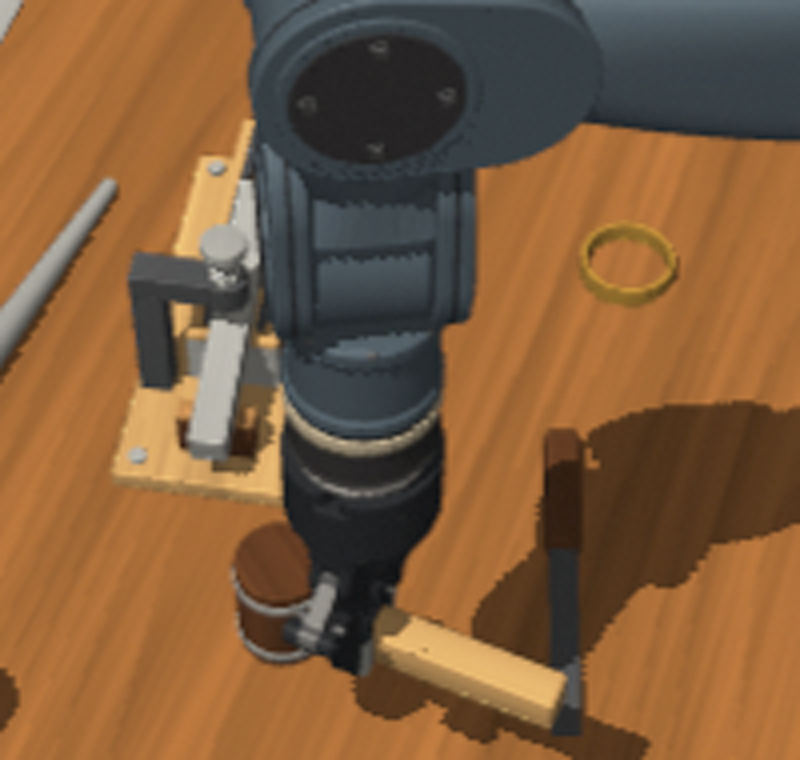

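View pics/t4b.png

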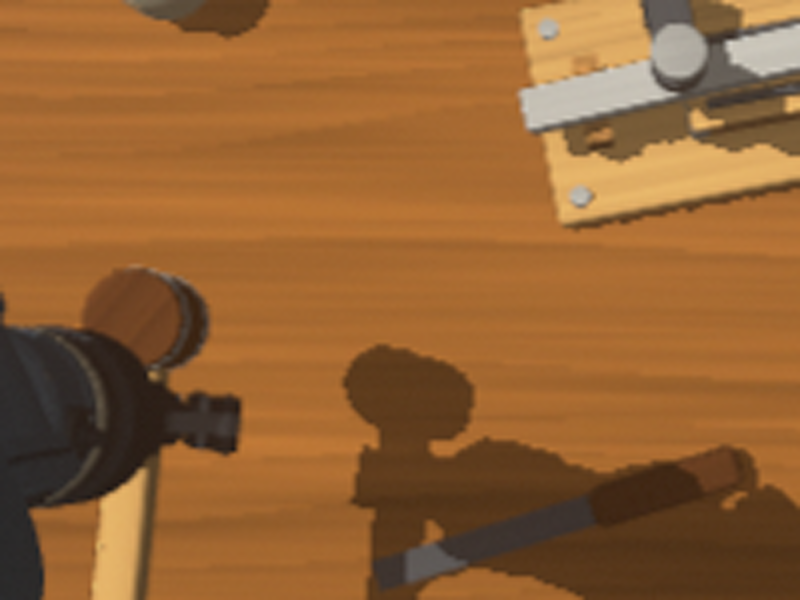

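```bash
python3 - <<'E'
from h import *
g=grab_frame("top");f=grab_frame("side")
h=onz(g,np.array([[133,318]])/4+[170,180]-.4,.2465);k=onz(f,np.array([[282,563]])/4+[230,150]-.4,.2465)
print(h,k)
a=onz(g,np.array([[679,55]])/4+[170,180]-.4,.16);b=onz(f,np.array([[223,243]])/4+[230,150]-.4,.16);print(a,b,(a-h)/.4,(b-k)/.4)
E
```

```text
[[0.47564193 0.28797182 0.2465    ]] [[0.47174406 0.29178683 0.2465    ]]
[[0.61677094 0.03111672 0.16      ]] [[0.61595311 0.03379765 0.16      ]] [[ 0.35282253 -0.64213773 -0.21625   ]] [[ 0.36052263 -0.64497296 -0.21625   ]]
```

The mallet is held level (4.1 N of weight). Both cameras give the same shift to the punch head to within 3 mm.

Call:
arm_command(
  targets=[
    [0.04, -0.07, 0.01, 0, 0, 0, 1],
    [0.1, -0.18, 0.01, 0, 0, 0, 1],
    [0.17, -0.3, 0.01, 0, 0, 0, 1],
    [0.23, -0.42, 0.01, 0, 0, 0, 1],
    [0.29, -0.53, 0, 0, 0, 0, 1],
    [0.335, -0.61, 0, 0, 0, 0, 1],
    [0.3565, -0.6435, 0, 0, 0, 0, 1],
    [0.3565, -0.6435, 0, 0, 0, 0, 1],
  ],
)

```text
t: 15.28
position: [0.5718, 0.0347, 0.2199]
tcp_rot: [[-0.998, 0.066, -0.004], [0.066, 0.998, -0.001], [0.004, -0.001, -1.0]]
force: [-0.3, 1.0, -4.5]
opening: 0.0211
```

Call:
arm_command(
  targets=[
    [0, 0, 0, 0, 0, 0, 1],
    [0, 0, 0, 0, 0, 0, 1],
  ],
)

```text
t: 15.52
position: [0.5712, 0.0361, 0.2198]
tcp_rot: [[-0.998, 0.064, -0.005], [0.064, 0.998, -0.0], [0.005, -0.001, -1.0]]
force: [-0.1, 0.1, -3.4]
opening: 0.0209
```

```bash
python3 - <<'E'
from h import *
s=observe();p=s["position"];R=s["tcp_rot"];print(s["t"],p,R,s["force"],s["opening"],(np.array([.4298+.1426,.2929-.2574])-p[:2])/.4)
f=grab_frame("side");g=grab_frame("top");crop(f,230,130,140,150,5,"pics/t5.png");crop(g,270,130,180,120,4,"pics/t5b.png")
E
```

```text
15.525 [0.5711676  0.0360615  0.21980514] [[-9.97938622e-01  6.39939053e-02 -4.82563884e-03]
 [ 6.39957514e-02  9.97950145e-01 -2.28976259e-04]
 [ 4.80109389e-03 -5.37324636e-04 -9.99988330e-01]] [-0.0957991   0.07162931 -3.41904091] 0.020897605369452933 [ 0.003081   -0.00140376]
```

View pics/t5.png

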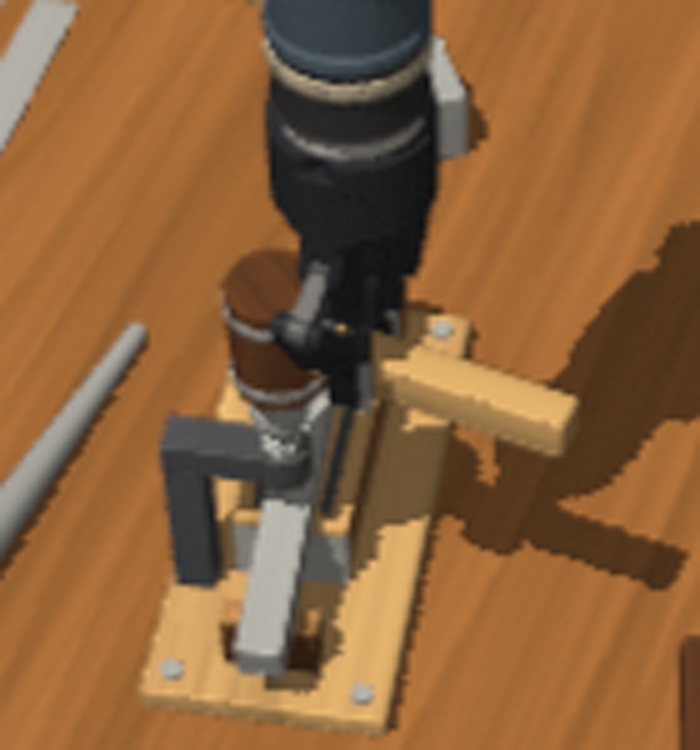

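View pics/t5b.png

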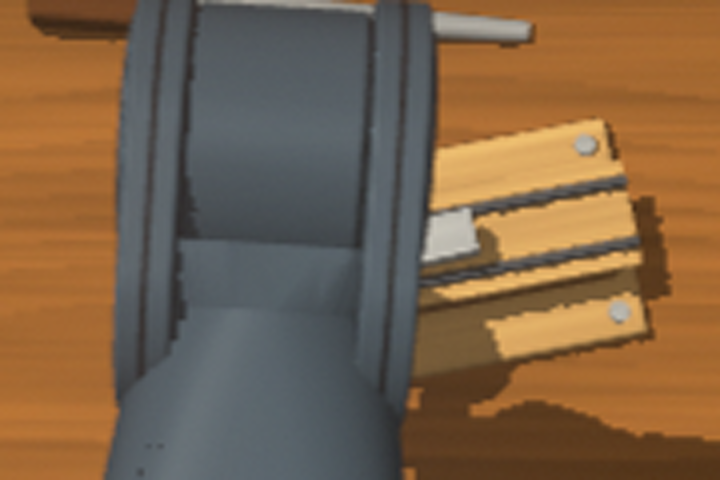

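The mallet face is over the punch head with about 20 mm of gap, and the bar is still tipped. I lower it, watching the force.

Call:
arm_command(
  targets=[
    [0.003, -0.0014, -0.02, 0, 0.0008, 0, 1],
    [0.003, -0.0014, -0.037, 0, 0.0008, 0, 1],
    [0.003, -0.0014, -0.048, 0, 0.0008, 0, 1],
    [0.003, -0.0014, -0.056, 0, 0.0008, 0, 1],
    [0.003, -0.0014, -0.06, 0, 0.0008, 0, 1],
    [0.003, -0.0014, -0.06, 0, 0.0008, 0, 1],
  ],
)

```text
t: 16.38
position: [0.5727, 0.0352, 0.1966]
tcp_rot: [[-0.998, 0.064, -0.009], [0.064, 0.998, -0.0], [0.008, -0.001, -1.0]]
force: [-2.0, 0.8, -0.7]
opening: 0.021
```

Call:
arm_command(
  targets=[
    [0, 0, -0.006, 0, 0, 0, 1],
    [0, 0, -0.012, 0, 0, 0, 1],
    [0, 0, -0.018, 0, 0, 0, 1],
    [0, 0, -0.018, 0, 0, 0, 1],
  ],
)

```text
t: 16.88
position: [0.5729, 0.0352, 0.1914]
tcp_rot: [[-0.998, 0.064, -0.006], [0.064, 0.998, -0.001], [0.006, -0.001, -1.0]]
force: [-5.3, -0.3, 6.1]
opening: 0.0213
```

```bash
python3 - <<'E'
from h import *
f=grab_frame("side");crop(f,230,130,140,150,5,"pics/t6.png")
E
```

```text
(no output)
```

View pics/t6.png

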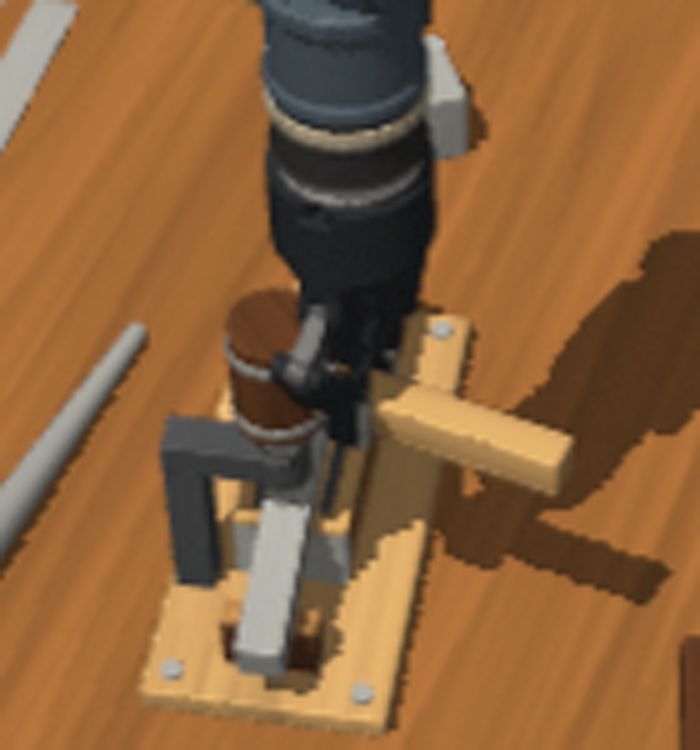

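About 10 N is on the punch after roughly 8 mm of travel, with the spring taking about 5 N, so the point is on the bar. I add 1 mm for margin, then lift.

Call:
arm_command(
  targets=[
    [0, 0, -0.003, 0, 0, 0, 1],
    [0, 0, -0.003, 0, 0, 0, 1],
  ],
)

```text
t: 17.18
position: [0.5732, 0.0352, 0.1914]
tcp_rot: [[-0.998, 0.064, -0.005], [0.064, 0.998, -0.001], [0.005, -0.001, -1.0]]
force: [-3.9, 0.9, 5.8]
opening: 0.0214
```

Call:
arm_command(
  targets=[
    [0, 0, 0.012, 0, 0, 0, 1],
    [0, 0, 0.03, 0, 0, 0, 1],
    [0, 0, 0.06, 0, 0, 0, 1],
    [0, 0, 0.09, 0, 0, 0, 1],
    [0, 0, 0.09, 0, 0, 0, 1],
  ],
)

```text
t: 17.8
position: [0.5741, 0.0351, 0.229]
tcp_rot: [[-0.998, 0.064, -0.002], [0.064, 0.998, -0.001], [0.002, -0.001, -1.0]]
force: [-0.1, -0.1, -3.8]
opening: 0.0211
```

```bash
python3 - <<'E'
from h import *
s=observe();p=s["position"];print(s["t"],p,s["tcp_rot"],s["force"],s["opening"])
f=grab_frame("side");crop(f,230,130,140,150,5,"pics/t7.png")
print((np.array([.43,.293])-p[:2])/.4)
E
```

```text
17.8 [0.57409957 0.03508356 0.22897404] [[-9.97923957e-01  6.43733925e-02 -1.96028530e-03]
 [ 6.43753713e-02  9.97925289e-01 -9.63588565e-04]
 [ 1.89418881e-03 -1.08778221e-03 -9.99997614e-01]] [-0.1033369  -0.12574895 -3.82851528] 0.021103759313967043
[-0.36024892  0.64479109]
```

View pics/t7.png

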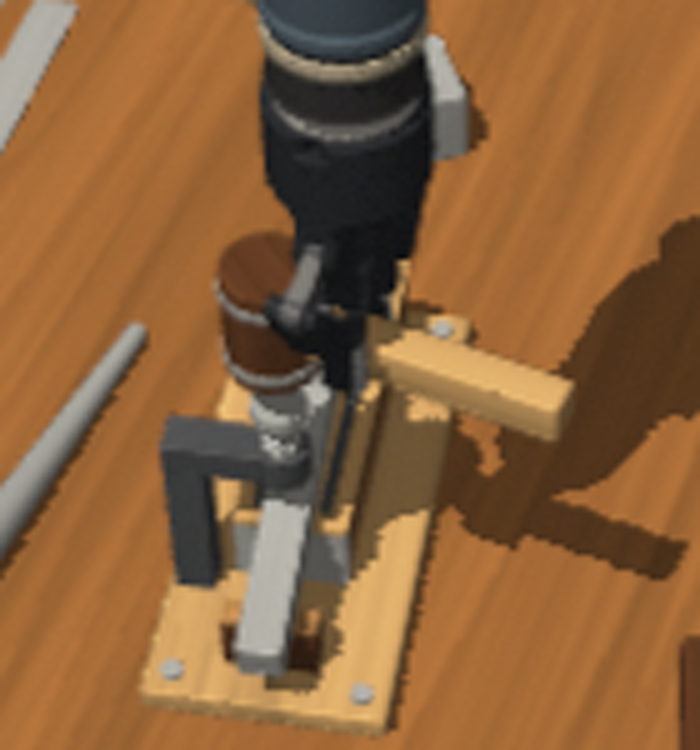

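The punch sprang back and the bar is unchanged. The extra 1 mm added no force, so since time is plentiful I'll make one firmer drive to put step 2 beyond doubt.

Call:
arm_command(
  targets=[
    [0, 0, -0.035, 0, 0, 0, 1],
    [0, 0, -0.065, 0, 0, 0, 1],
    [0, 0, -0.08, 0, 0, 0, 1],
    [0, 0, -0.09, 0, 0, 0, 1],
    [0, 0, -0.098, 0, 0, 0, 1],
    [0, 0, -0.104, 0, 0, 0, 1],
    [0, 0, -0.107, 0, 0, 0, 1],
    [0, 0, -0.107, 0, 0, 0, 1],
  ],
)

```text
t: 18.85
position: [0.5733, 0.0352, 0.1908]
tcp_rot: [[-0.998, 0.064, 0.0], [0.064, 0.998, -0.001], [-0.0, -0.001, -1.0]]
force: [-9.5, -0.1, 15.6]
opening: 0.0208
```

About 19.5 N against a hard stop at the same height, so the point is clearly on the bar. Lifting and carrying the mallet back.

Call:
arm_command(
  targets=[
    [0, 0, 0.012, 0, 0, 0, 1],
    [0, 0, 0.03, 0, 0, 0, 1],
    [0, 0, 0.06, 0, 0, 0, 1],
    [0, 0, 0.09, 0, 0, 0, 1],
    [0, 0, 0.09, 0, 0, 0, 1],
  ],
)

```text
t: 19.48
position: [0.5742, 0.0351, 0.2282]
tcp_rot: [[-0.998, 0.064, 0.003], [0.064, 0.998, -0.002], [-0.003, -0.001, -1.0]]
force: [-0.0, 0.4, -3.5]
opening: 0.0211
```

Call:
arm_command(
  targets=[
    [-0.04, 0.07, 0, 0, 0, 0, 1],
    [-0.1, 0.18, 0, 0, 0, 0, 1],
    [-0.17, 0.3, 0, 0, 0, 0, 1],
    [-0.23, 0.42, 0, 0, 0, 0, 1],
    [-0.29, 0.53, 0, 0, 0, 0, 1],
    [-0.34, 0.61, 0, 0, 0, 0, 1],
    [-0.36, 0.644, 0, 0, 0, 0, 1],
    [-0.36, 0.644, 0, 0, 0, 0, 1],
  ],
)

```text
t: 20.48
position: [0.4299, 0.2931, 0.2278]
tcp_rot: [[-0.998, 0.063, 0.002], [0.063, 0.998, -0.002], [-0.003, -0.002, -1.0]]
force: [0.2, 0.3, -4.1]
opening: 0.0213
```

```bash
python3 - <<'E'
from h import *
s=observe();p=s["position"];print(s["t"],p,s["tcp_rot"],s["force"],s["opening"])
f=grab_frame("side");crop(f,230,150,200,190,4,"pics/t8.png")
print((.0394-p[2])/.4)
E
```

```text
20.475 [0.42990534 0.29307139 0.22784155] [[-0.99803817  0.06255921  0.00247951]
 [ 0.06255371  0.99803909 -0.00223819]
 [-0.00261466 -0.0020787  -0.99999442]] [ 0.24564365  0.28533298 -4.09239089] 0.021332079359259508
-0.47110387061410147
```

View pics/t8.png

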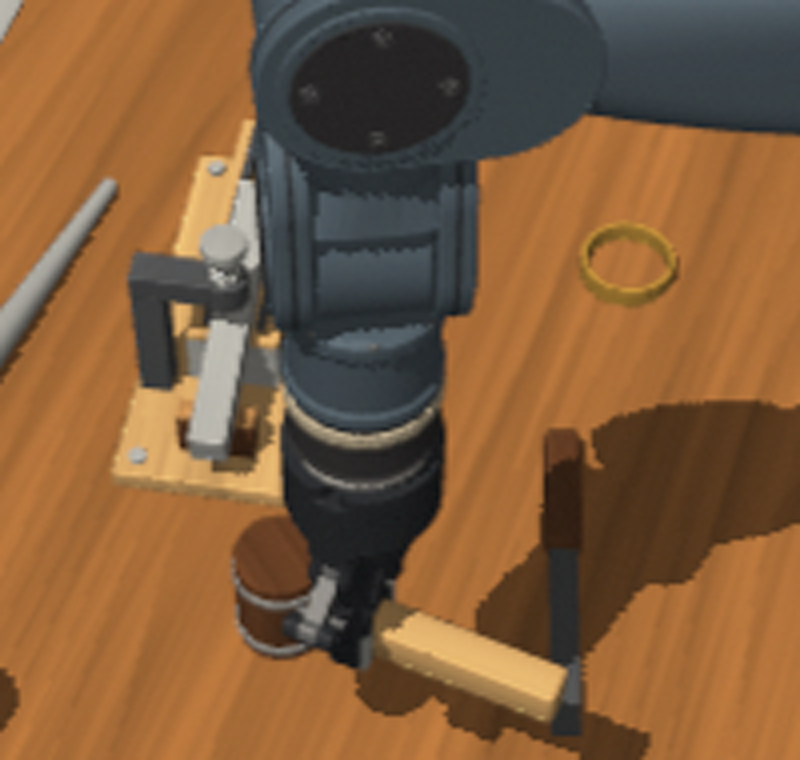

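The punch is back up, the bar is still tipped, and the mallet is back over its old place. I lower it gently.

Call:
arm_command(
  targets=[
    [0, 0, -0.1, 0, 0, 0, 1],
    [0, 0, -0.22, 0, 0, 0, 1],
    [0, 0, -0.34, 0, 0, 0, 1],
    [0, 0, -0.41, 0, 0, 0, 1],
    [0, 0, -0.44, 0, 0, 0, 1],
    [0, 0, -0.455, 0, 0, 0, 1],
    [0, 0, -0.465, 0, 0, 0, 1],
    [0, 0, -0.468, 0, 0, 0, 1],
  ],
)

```text
t: 21.52
position: [0.4315, 0.2927, 0.0419]
tcp_rot: [[-0.998, 0.064, 0.005], [0.064, 0.998, -0.002], [-0.005, -0.001, -1.0]]
force: [0.1, 0.9, -4.9]
opening: 0.0211
```

Call:
arm_command(
  targets=[
    [0, 0, -0.002, 0, 0, 0, 1],
    [0, 0, -0.004, 0, 0, 0, 1],
    [0, 0, -0.004, 0, 0, 0, 1],
  ],
)

```text
t: 21.9
position: [0.4315, 0.2928, 0.0405]
tcp_rot: [[-0.998, 0.064, 0.005], [0.064, 0.998, -0.002], [-0.005, -0.001, -1.0]]
force: [-0.5, 0.0, -4.5]
opening: 0.0213
```

Call:
arm_command(
  targets=[
    [0, 0, -0.002, 0, 0, 0, 1],
    [0, 0, -0.005, 0, 0, 0, 1],
    [0, 0, -0.005, 0, 0, 0, 1],
  ],
)

```text
t: 22.28
position: [0.4316, 0.2929, 0.0394]
tcp_rot: [[-0.998, 0.064, 0.005], [0.064, 0.998, -0.001], [-0.006, -0.001, -1.0]]
force: [-2.6, -1.3, 2.1]
opening: 0.0211
```

```bash
python3 - <<'E'
from h import *
s=observe();print(s["position"],s["force"])
f=grab_frame("side");crop(f,250,290,130,100,6,"pics/t9.png")
E
```

```text
[0.43156385 0.29287775 0.03938365] [-2.60560692 -1.34484789  2.14091235]
```

View pics/t9.png

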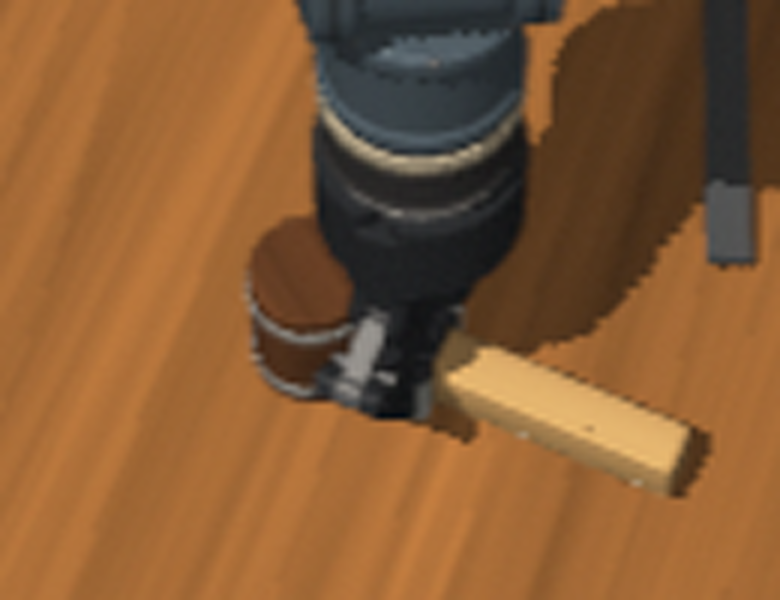

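The mallet is on the bench: force +2 N, and the height matches the pick-up height of 39.4 mm. Opening and rising.

Call:
arm_command(
  targets=[
    [0, 0, 0, 0, 0, 0, 0.7],
    [0, 0, 0, 0, 0, 0, 0.5],
    [0, 0, 0, 0, 0, 0, 0.3],
    [0, 0, 0, 0, 0, 0, 0.3],
    [0, 0, 0, 0, 0, 0, 0.3],
  ],
)

```text
t: 22.95
position: [0.4316, 0.2929, 0.0393]
tcp_rot: [[-0.998, 0.064, 0.006], [0.064, 0.998, -0.001], [-0.006, -0.001, -1.0]]
force: [-0.6, 0.2, -0.9]
opening: 0.06
```

Call:
arm_command(
  targets=[
    [0, 0, 0.04, 0, 0, 0, 0.3],
    [0, 0, 0.12, 0, 0, 0, 0.3],
    [0, 0, 0.25, 0, 0, 0, 0.3],
    [0, 0, 0.4, 0, 0, 0, 0.3],
    [-0.1, 0, 0.5, 0, 0, 0, 0.3],
    [-0.25, 0, 0.55, 0, 0, 0, 0.3],
    [-0.3, 0, 0.55, 0, 0, 0, 0.3],
    [-0.3, 0, 0.55, 0, 0, 0, 0.3],
  ],
)

```text
t: 23.95
position: [0.3109, 0.2932, 0.2615]
tcp_rot: [[-0.998, 0.062, 0.009], [0.062, 0.998, 0.001], [-0.009, 0.001, -1.0]]
force: [0.8, 0.1, 0.2]
opening: 0.0602
```

Call:
arm_command(
  targets=[
    [0, 0, 0, 0, 0, 0, 0.3],
    [0, 0, 0, 0, 0, 0, 0.3],
    [0, 0, 0, 0, 0, 0, 0.3],
  ],
)

```text
t: 24.32
position: [0.3114, 0.2931, 0.2611]
tcp_rot: [[-0.998, 0.063, 0.008], [0.063, 0.998, 0.0], [-0.008, 0.001, -1.0]]
force: [1.4, 0.7, 0.4]
opening: 0.0596
```

```bash
python3 - <<'E'
from h import *
s=observe();print(s["t"],s["position"],s["force"],abs(s["joint_vel"]).max())
f=grab_frame("side");g=grab_frame("top");cv2.imwrite("pics/e1.png",f["img"]);cv2.imwrite("pics/e2.png",g["img"])
a=cv2.resize(f["img"][170:370,240:380],None,fx=3,fy=3,interpolation=cv2.INTER_CUBIC)
cv2.imwrite("pics/e3.png",a)
E
```

```text
24.325 [0.31138567 0.29308451 0.2610575 ] [1.38480925 0.73762168 0.35543751] 0.003826280473645269
```

View pics/e3.png

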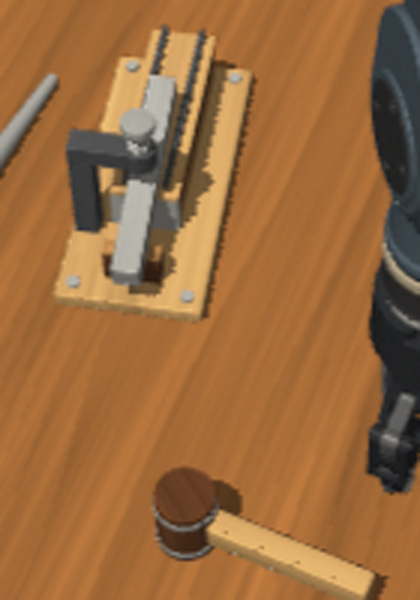

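View pics/e2.png

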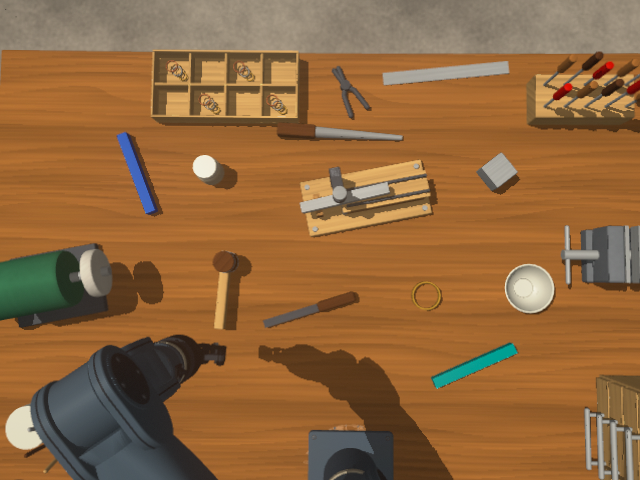

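The mallet stands on its face at (225,262) in the top view, where it was at the start. The bar is tipped onto the rest, the punch is up, the bystanders look unmoved and the arm is clear. Handing in.

```bash
python3 -c "
from rig import *
print(hand_in())"
```

```text
the job is handed in; nothing more can be done
None
```

The job is handed in at about 24 s of the 72 s allowed; no verdict was reported.

- **Bar:** I pushed it forward in steps of about 4 mm, drawing back each time. It tipped at about 84 mm overhang, at most about 4 mm past balance. I judged the tip from the pictures and measured neither the slope nor the force on the rest.
- **Punch:** I drove it twice with the held mallet. The first drive put about 10 N on it and the second about 19.5 N. Both ended at the same hard stop after roughly 8 mm of travel, which fits the point meeting the bar. The extra 1 mm I commanded at the end of the first drive added no force, so I drove it again.
- **Mallet:** I stood it back at its starting spot on the bench.

In the last pictures, the bar still rested tipped, the punch was up, the mallet stood upright on its face, the other things looked unmoved, and the arm was clear and still. No check failed. The two cameras disagreed by up to about 4 mm on some points, and the arm strayed up to about 7 mm on the way; I corrected it before gripping and striking.

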